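# Dispense specimen lids and gather them in a tilted tray

### The job

Pump the lid dispenser's sprung hand lever through three full strokes, all the way down and all the way back up each time, so that its three lids drop into the tray. Then take the tray by its upright ear, draw it clear of the dispenser and raise the ear's corner so that the tray tilts by about 25 degrees and all three lids slide together into the corner diagonally opposite the ear; finish while still gripping the tray and holding it tilted like that, the lids at rest in that corner. Do not touch the lids with the gripper, and leave the other things on the bench alone.

Things in the scene. Friction and masses are not known exactly. Their poses are not given: they have to be found in the camera images.
- dispenser: Fixed grey lid dispenser: block 56 mm wide, 118 long, 100 high, with a clear lid magazine (to 150 mm) and pivot cheeks (to 180 mm) on top. Origin: on the bench under the middle of the magazine; z up. It pushes lids out towards its own -y, down a chute 51 mm wide whose lip ends 71 mm from the origin, underside 55 mm above the bench. The lever stands over its +y side.
- lever (a joint): Dispenser's hand lever, hinge angle in rad: 0 = up at rest (paddle arm rising 0.25 rad towards the dispenser's +y), 0.6 = fully down on its stop. A full stroke goes beyond 0.5 and back below 0.08. A spring returns it; pressing the paddle takes about 5 N at first, 10 N at the bottom. Each stroke pushes out one lid; the next drops in place when it is up again.
- paddle (a point): Centre of the top face of the lever's flat black paddle, 46 x 50 mm (across x along the lever) and 10 mm thick; moves with the lever, 125 mm from the hinge axis. At rest about 200 mm above the bench, at the bottom about 126 mm.
- lever_hinge (a point): The lever's hinge axis (fixed), 165 mm above the bench; the axis lies along the dispenser's x. The paddle lies towards the dispenser's +y of it and goes down.
- tray: Loose open grey tray, 0.2 to 0.45 kg, 165 mm along its x, 220 along its y, 42 high, walls and floor 5 mm. Origin: centre of underside, z up. The ear stands across its (-x, -y) corner. At first its +y end lies under the chute lip: draw it 60 mm or more along its -y before tilting, or it hits the chute. Lids slide on it at under 15 degrees; it can pivot on the bench on its opposite corner.
- ear (a point): Middle of the top edge of the tray's ear, 102 mm above the tray's underside, at (-61.5, -89, 102) mm in the tray's frame. The ear is an upright plate 10 mm thick and 44 mm wide set across the corner at 45 degrees: its thickness direction is the tray's (1, 1, 0) direction (pinch it along that), and it stands 60 mm above the rim.
- far_corner (a point): The inner bottom corner of the tray diagonally opposite the ear, where the lids must gather: at (77.5, 105, 5) mm in the tray's frame.
- lid1: White round lid, 34 mm across and 12 mm thick, 14 g, at first lowest in the magazine. Origin: centre of its underside.
- lid2: A second such lid, at first in the middle of the magazine's stack.
- lid3: A third such lid, at first on top of the magazine's stack.
- cup_a: Bystander: lidded white specimen cup, 62 mm across, 72 mm high. Origin: centre of its underside.
- cup_b: Bystander: open white specimen cup, 58 mm across, 60 mm high. Origin: centre of its underside.
- tube_rack: Bystander: white rack of capped tubes, 70 x 150 mm, 100 mm high. Origin: centre of its underside.
- spray: Bystander: white bottle 60 mm across, 130 mm high. Origin: centre of its underside.
- jar: Bystander: jar 60 mm across, 80 mm high. Origin: centre of its underside.
- pen: Bystander: black marker pen, 130 mm long, lying. Origin: its middle, on the bench.
- beaker: Bystander: clear beaker 72 mm across, 95 mm high. Origin: centre of its underside.
Not all that is in view belongs to the job. What is shaped like the lid3 but orange or red is not meant.

How it is judged:
By the outcome, as a careful person would: the job done as asked, in the order asked, and still so for the second after the job is handed in, while the arm keeps its last pose, push and grip.
It also fails if it takes over 72 s, if anything falls off the work surface, if the arm or the gripper's body presses on something with over 40 N, if the wrist force passes 120 N, or if a joint passes its speed limit or range.

### The arm

A 6-joint arm with a two-finger parallel gripper is mounted at the origin on the work surface. World frame = base frame: x ahead of the robot, y to its left, z up, the work surface at z = 0. Lengths are in m, angles in degrees, forces in N, time in s.
With the tool pointing down it reaches from about 0.275 to 0.775 m from the base axis. Payload 14.6 kg.
Tool frame: the origin (TCP) lies at the very end of the fingers, on their centre line; the grasp point (between the pads) lies 19 mm behind it (robot.hold_point_z is the z of the grasp point in the tool frame, in m); z points along the fingers, y is the line along which they close (so a half turn about z gives the same grasp; the last joint's range is limited). The gripper opens to 85 mm and grips with 20 to 120 N. Pads are 22 mm wide; open, the fingers measure 114 mm over their backs; the gripper's body (76 mm by 85 mm) begins 54 mm behind the grasp point. The pads swing forward as they close: fully open they stand 13 mm farther back than shut.
Start: joints at [-81.434, 15.075, -2.767, 72.158, 0, 81.102], TCP at [0.158, -0.501, 0.231] pointing down, gripper open.
Joint ranges: [-151.79, 151.79], [-50.71, 97.33], [-67.44, 78.34], [-121.81, 120.89], [-77.56, 73.72], [-180, 180]. Speed limits (degrees/s): [108.29, 108.29, 147.25, 159.86, 180, 180].

### API

Orientations are given as a 3x3 rotation matrix whose columns are the frame's x, y, z axes.
In Python, from rig import robot gives the robot as it stands.
- The arm moves only by the tool move_arm, never from a script. Its argument "commands" is a list of rows, each a list of 4 numbers: the shift along the tool's x, y, z in m, then the turn about the tool's z in rad. In form: [[x, y, z, yaw], ...]. A call has 1 to 20 rows; each row is the pose to reach, as a shift and turn from the pose commanded when the call began, along the tool's axes at that moment; what a row does not reach only later rows make up. A row lasts 1/12 s, in which the tool goes at most 41.7 mm and 7.16 degrees, less where a joint would pass 70% of its speed; a pose out of reach is approached as far as the arm can. A call with a gripper value outside its range is refused whole. "hand" is the gripper's target within -1 to 1 (fully open at 1, half-way at 0, shut at -1), set as the call begins (left out, the last holds). The fingers move at their own pace and stop on an object; the grip force is fixed at half the most. Time passes only in rows, so rows that repeat a pose let the fingers close. It gives the time, the measured TCP pose, the force, the opening and the grip force at its end, in the units of the state.
- robot.get_state(): the state, without advancing time (a new reading comes with each control period).
- robot.get_image(name): name is "side" or "top" or "wrist"; returns a dict with "pixels" (384x512x3 uint8, red, green, blue), "vertical_fov" (degrees; the focal length in pixels is half the picture's height over the tangent of half this angle, whatever the lens; pixels are square), "cx", "cy" (the principal point, pixels), "dist" ([k1, k2, p1, p2, k3] as OpenCV has them; the pictures are not rectified), "cam_to_world" (4x4, takes a point from camera to world coordinates). Camera axes: x right, y down, z forward; pixel columns grow to the right and rows downward; lengths in m; the calibration is good to about 2 mm. A picture is of the moment at which its call begins. There is no depth.
- robot.sign_off(): hands the job in; it is judged then, once.
Trained networks look in the newest picture that a camera, given by its name, has taken for a name from the list of things; names that differ only in an ending like _2 or _b are one class to them, and where a whole thing is asked for, a point or a joint stands for the part that bears it (a point fixed in the world has none). Each returns a list of dicts, best first, with "confidence" (0 to 1); they miss things now and then, are a little off and sometimes report something else, mostly with a low value. They report only what shows in the picture. A call takes as long as a camera call. They do not tell look-alikes from the thing itself.
- robot.search_frame(camera, query): "location" ([row, column] in pixels, amid what is visible of it).
- robot.spot_point(camera, query): "location" ([row, column] in pixels: a listed point, or the origin of a listed thing).
The state is a dict: "time": time; "qpos": joint angles; "joint_velocities": joint speeds; "joint_efforts": joint torques, N m; "position": TCP position; "ee_rot": TCP orientation; "contact_force": force on the tool from outside, world axes, zero at the start; "ft_torque": the same for the moment, N m; "opening": finger opening in m; "grasp_force": force on a finger pad.
Only numpy, scipy, OpenCV 4.12 (cv2) and the standard library are available. Lean on these libraries where they do the work, as an engineer would, in place of code of your own. Each camera call takes 0.05 s, during which the arm holds its last target. There are 200 camera calls.

## Working session

There is one attempt and no reset: what is moved stays moved. The work goes in short steps, Python scripts to look and compute and a tool call to move; the robot and the scene stay as the last step left them, time stands still between calls to the robot, and variables do not carry over. Pictures are saved under pics/ and viewed, at most 10 in all, crops included, and the job is handed in when it is done.

Besides the shell and the picture viewer there is one more tool, called as name(argument=value, ...), one argument or row to a line, values as JSON. move_arm: Moves the arm, as the interface text tells. Its arguments: {"type":"object","properties":{"commands":{"type":"array","items":{"type":"array","items":{"type":"number"}}},"hand":{"type":"number"}},"required":["commands"]}

```bash
mkdir -p pics; cat > h.py <<'E'
import numpy as np, cv2
from rig import robot
def cam(im):
    h=im["pixels"].shape[0]; f=h/2/np.tan(np.radians(im["vertical_fov"])/2)
    return np.array([[f,0,im["cx"]],[0,f,im["cy"]],[0,0,1]]),np.array(im["dist"],float),np.array(im["cam_to_world"])
def ray(im,rc):
    K,d,T=cam(im); p=cv2.undistortPoints(np.array([[[rc[1],rc[0]]]],float),K,d)[0,0]
    v=T[:3,:3]@np.array([p[0],p[1],1]); return T[:3,3],v/np.linalg.norm(v)
def atz(im,rc,z):
    o,v=ray(im,rc); return o+v*(z-o[2])/v[2]
def proj(im,P):
    K,d,T=cam(im); Ti=np.linalg.inv(T); r,_=cv2.Rodrigues(Ti[:3,:3])
    return cv2.projectPoints(np.atleast_2d(np.array(P,float)),r,Ti[:3,3],K,d)[0][:,0]
def tri(a,b):
    (o1,v1),(o2,v2)=a,b; A=np.c_[v1,-v2]; s=np.linalg.lstsq(A,o2-o1,rcond=None)[0]
    p,q=o1+v1*s[0],o2+v2*s[1]; return (p+q)/2,np.linalg.norm(p-q)
def save(im,n,box=None,sc=1):
    x=im["pixels"]
    if box: x=x[box[0]:box[1],box[2]:box[3]]
    cv2.imwrite("pics/"+n,cv2.cvtColor(cv2.resize(x,None,fx=sc,fy=sc,interpolation=cv2.INTER_CUBIC),cv2.COLOR_RGB2BGR))
E
python3 - <<'E'
from h import *
ims={c:robot.get_image(c) for c in("side","top")}
x=np.vstack([ims["top"]["pixels"],ims["side"]["pixels"]])
for c in ims: save(ims[c],c+"0.png",sc=1.5)
for q in ["paddle","lever_hinge","ear","far_corner","tray","dispenser"]:
    L={}
    for c in ims:
        r=robot.spot_point(c,q)[:2]
        for k in r: print(q,c,np.round(k["location"],1),round(k["confidence"],2))
        if r: L[c]=ray(ims[c],r[0]["location"])
    if len(L)==2: p,e=tri(L["top"],L["side"]); print("   ",p.round(4),e.round(4))
s=robot.get_state();print(s["time"],s["position"],s["ee_rot"],s["opening"],robot.hold_point_z)
E
```

```text
paddle side [316.4 154.6] 0.84
paddle top [223.5 123.3] 0.85
    [0.4684 0.365  0.1978] 0.0163
lever_hinge side [278.9 197.6] 0.56
lever_hinge top [218.3 164.6] 0.64
lever_hinge top [242.5 356.2] 0.41
    [0.482  0.2465 0.1666] 0.0061
ear side [211.  279.6] 0.9
ear top [214.7 260.3] 0.91
ear top [187.2 199.7] 0.36
    [ 0.4895 -0.0469  0.1137] 0.0073
far_corner side [260.2 191.4] 0.97
far_corner side [226.5 188.6] 0.48
far_corner top [183.3 199.7] 0.78
    [0.6206 0.1575 0.0057] 0.0042
tray side [247.4 238.8] 0.66
tray side [278.8 197.8] 0.64
tray top [202.9 229.8] 0.72
    [0.547  0.0528 0.0129] 0.0025
dispenser side [296.5 215. ] 0.94
dispenser top [220.9 182. ] 0.59
    [0.4861 0.2106 0.037 ] 0.001
0.7 [ 0.15754368 -0.50080431  0.23127279] [[ 9.53900122e-01  3.00124235e-01 -3.70285864e-05]
 [ 3.00124236e-01 -9.53900122e-01  1.63609817e-05]
 [-3.04112460e-05 -2.67199187e-05 -9.99999999e-01]] 0.08529060063187804 -0.0187
```

View pics/top0.png

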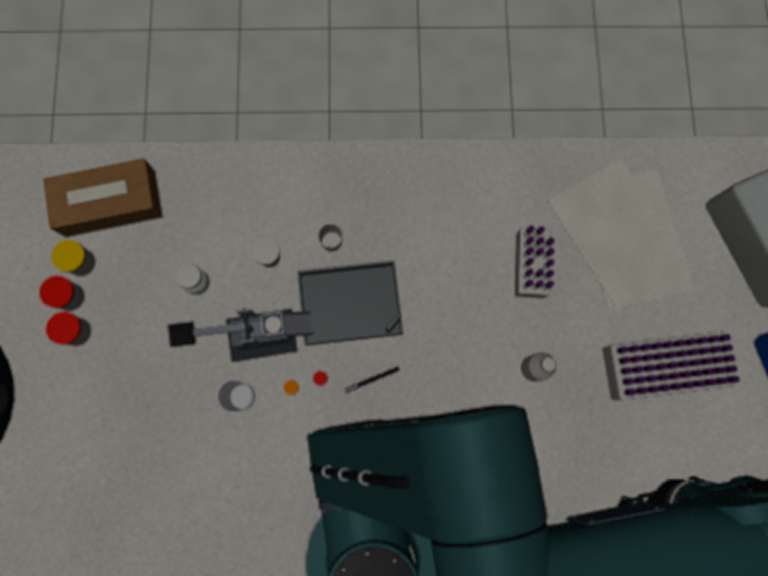

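View pics/side0.png

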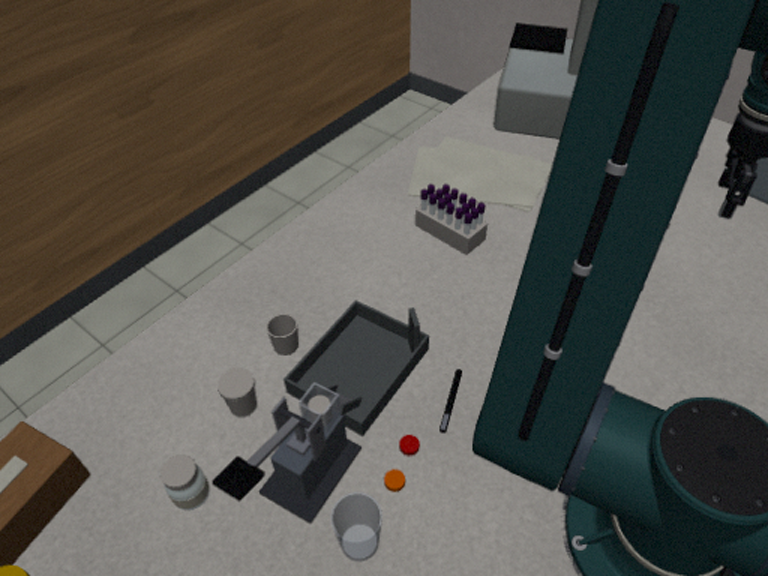

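Top view: paddle at (223,121), hinge about (218,163), white lid in the magazine at (216,182), ear at (215,262), tray rim spanning (175–230, 199–268). Lookalikes are the red disc (252,213) and the orange disc (258,194) on the bench, plus big red/yellow jars at the left. None is the lever or ear. I'll check with one close crop and fit poses.

```bash
python3 - <<'E'
from h import *
t=robot.get_image("top"); s=robot.get_image("side")
save(t,"crop.png",(165,255,100,280),4.4)
for c,im,pz in(("top",t,None),("side",s,None)):
    for q,z in(("paddle",.2),("lever_hinge",.165),("ear",.102),("far_corner",.005),("tray",0),("dispenser",0)):
        r=robot.spot_point(c,q)
        if r: print(c,q,np.round(r[0]["location"],1),atz(im,r[0]["location"],z).round(4))
g=cv2.cvtColor(t["pixels"],cv2.COLOR_RGB2GRAY)
m=(g[200:245,105:140]<45).astype(np.uint8)
n,l,st,ce=cv2.connectedComponentsWithStats(m)
k=1+np.argmax(st[1:,4]);print(st[k],ce[k]+[105,200],atz(t,(ce[k]+[105,200])[::-1],.198))
c=cv2.findContours((l==k).astype(np.uint8),0,2)[0][0];rr=cv2.minAreaRect(c);print(rr)
g=cv2.cvtColor(s["pixels"],cv2.COLOR_RGB2GRAY)
m=(g[295:340,135:185]<40).astype(np.uint8)
n,l,st,ce=cv2.connectedComponentsWithStats(m)
k=1+np.argmax(st[1:,4]);print(st[k],ce[k]+[135,295],atz(s,(ce[k]+[135,295])[::-1],.198))
E
```

```text
top paddle [223.5 120.6] [0.462  0.3665 0.2   ]
top lever_hinge [218.2 163.1] [0.4801 0.2494 0.165 ]
top ear [169.4 179. ] [0.6455 0.2129 0.102 ]
top far_corner [185.8 198.1] [0.6104 0.1617 0.005 ]
top tray [202.  230.9] [0.5532 0.0501 0.    ]
top dispenser [219.2 185.9] [0.4966 0.2031 0.    ]
side paddle [316.2 157.2] [0.4708 0.3667 0.2   ]
side lever_hinge [281.5 198.4] [0.4799 0.2509 0.165 ]
side ear [206.1 275.2] [ 0.5113 -0.0634  0.102 ]
side far_corner [261.3 191.3] [0.6206 0.1609 0.005 ]
side tray [245.3 237.8] [0.5591 0.0418 0.    ]
side dispenser [299.2 220. ] [0.4873 0.1953 0.    ]
[  8  15  17  16 224] [120.81696429 222.52232143] [0.46514565 0.36651057 0.198     ]
((15.74615478515625, 22.46923065185547), (14.015924453735352, 16.00048065185547), 82.87498474121094)
[  7  10  34  28 537] [158.54748603 318.44506518] [0.46636122 0.36783162 0.198     ]
```

View pics/crop.png

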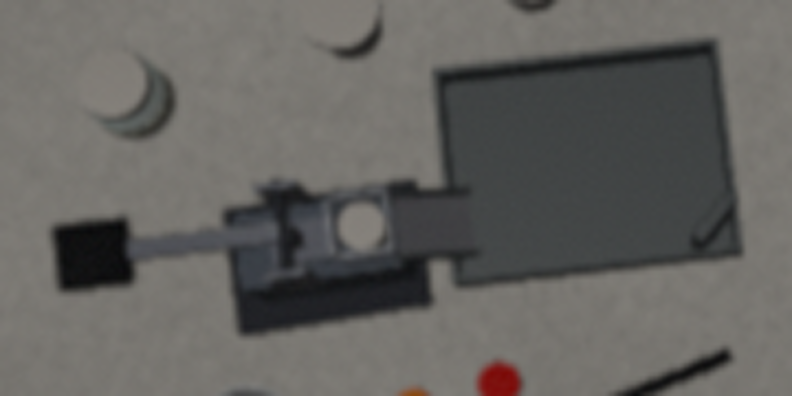

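Paddle is at (0.466, 0.367, 0.198), consistent in both cameras. The hinge is 118 mm away and the dispenser yaw is about 7°. I'll move above the paddle with the gripper shut. The tool stays vertical, so I'll press the lever with the fingertips.

move_arm(
  commands=[
    [0.555,-0.735,0,-1.39],
    [0.555,-0.735,0,-1.39],
    [0.555,-0.735,0,-1.39],
    [0.555,-0.735,0,-1.39],
    [0.555,-0.735,0,-1.39],
    [0.555,-0.735,0,-1.39],
    [0.555,-0.735,0,-1.39],
    [0.555,-0.735,0,-1.39],
    [0.555,-0.735,0,-1.39],
    [0.555,-0.735,0,-1.39],
    [0.555,-0.735,0,-1.39],
    [0.555,-0.735,0,-1.39],
    [0.555,-0.735,0,-1.39],
    [0.555,-0.735,0,-1.39],
    [0.555,-0.735,0,-1.39],
    [0.555,-0.735,0,-1.39],
    [0.555,-0.735,0,-1.39],
    [0.555,-0.735,0,-1.39],
    [0.555,-0.735,0,-1.39],
    [0.555,-0.735,0,-1.39],
  ],
  hand=-1,
)

```text
time: 3.07
position: [0.4247, 0.2503, 0.2313]
ee_rot: [[-0.124, 0.992, 0.0], [0.992, 0.124, 0.0], [-0.0, 0.0, -1.0]]
contact_force: [1.1, -1.3, 0.5]
opening: -0.0002
grasp_force: 0.0
```

move_arm(
  commands=[
    [0.111,0.055,0,0],
    [0.111,0.055,0,0],
    [0.111,0.055,0,0],
    [0.111,0.055,0,0],
    [0.111,0.055,0,0],
    [0.111,0.055,0,0],
  ],
)

```text
time: 3.57
position: [0.4653, 0.3645, 0.231]
ee_rot: [[-0.124, 0.992, -0.001], [0.992, 0.124, -0.001], [-0.0, -0.001, -1.0]]
contact_force: [0.3, -0.3, -0.1]
opening: -0.0
grasp_force: 0.0
```

```bash
python3 - <<'E'
from h import *
s=robot.get_state();print(s["position"],s["qpos"],s["contact_force"])
im=robot.get_image("side");save(im,"s1.png",(230,384,80,300),3)
t=robot.get_image("top")
C=np.array([(437,70),(717,40),(741,254),(457,285)])/4.4+[100,165]
P=np.array([atz(t,c[::-1],.042) for c in C]);print(P.round(4))
print("sides",[np.linalg.norm(P[i]-P[(i+1)%4]).round(3) for i in range(4)])
Q=np.array([(82.5,110),(82.5,-110),(-82.5,-110),(-82.5,110)])/1000
c=P[:,:2].mean(0);U,_,V=np.linalg.svd(Q.T@(P[:,:2]-c));R=(U@V).T
print(c,np.degrees(np.arctan2(R[1,0],R[0,0])),"ear",c+R@[-.0615,-.089])
E
```

```text
[0.4652671  0.36452483 0.23102312] [ 3.01856946e+01  2.17231782e+01  7.14584756e+00  7.54664103e+01
 -8.59473972e-03  1.13057850e+02] [ 0.30611011 -0.26117089 -0.0979596 ]
[[ 0.6195  0.1537  0.042 ]
 [ 0.6397 -0.0598  0.042 ]
 [ 0.4752 -0.074   0.042 ]
 [ 0.4555  0.1383  0.042 ]]
sides [np.float64(0.214), np.float64(0.165), np.float64(0.213), np.float64(0.165)]
[0.54747808 0.03956801] 5.282303456971832 ear [ 0.49443287 -0.0547159 ]
```

View pics/s1.png

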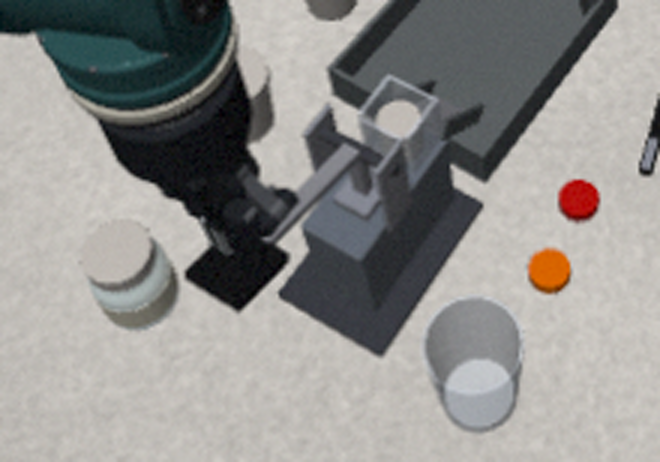

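The fingertip is over the paddle, which covers crop (240,270) and is clear of the jar at (130,270). First stroke.

move_arm(
  commands=[
    [0,0,0.02,0],
    [0,0,0.035,0],
    [0,0,0.05,0],
    [0,0,0.065,0],
    [0,0,0.08,0],
    [0,0,0.092,0],
    [0,0,0.1,0],
    [0,0,0.102,0],
    [0,0,0.102,0],
  ],
)

```text
time: 4.42
position: [0.4659, 0.3633, 0.1303]
ee_rot: [[-0.122, 0.993, 0.002], [0.993, 0.122, -0.0], [-0.0, 0.002, -1.0]]
contact_force: [-1.6, -3.5, 10.5]
opening: 0.0
grasp_force: 4.3
```

move_arm(
  commands=[
    [0,0,0.003,0],
    [0,0,0.005,0],
    [0,0,0.006,0],
    [0,0,0.006,0],
  ],
)

```text
time: 4.75
position: [0.4663, 0.3633, 0.1282]
ee_rot: [[-0.122, 0.993, 0.006], [0.993, 0.122, 0.001], [0.0, 0.006, -1.0]]
contact_force: [-12.8, -13.4, 55.1]
opening: -0.0002
grasp_force: 23.4
```

```bash
python3 - <<'E'
from h import *
save(robot.get_image("side"),"s2.png",(230,384,80,300),3)
E
```

```text
(no output)
```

View pics/s2.png

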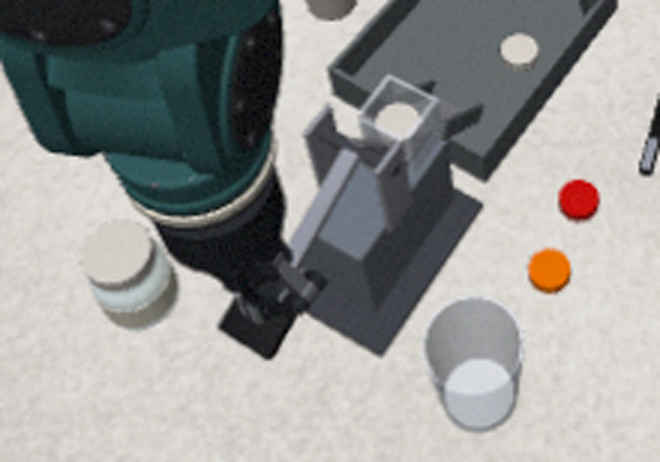

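The lever is at its stop and lid1 is in the tray at crop (518,50). The force was high at the stop, so later strokes will go 5 mm shallower. Raise fully, then stroke two.

move_arm(
  commands=[
    [0,0,-0.015,0],
    [0,0,-0.04,0],
    [0,0,-0.065,0],
    [0,0,-0.09,0],
    [0,0,-0.092,0],
    [0,0,-0.092,0],
    [0,0,-0.092,0],
    [0,0,-0.092,0],
    [0,0,-0.092,0],
    [0,0,-0.075,0],
    [0,0,-0.06,0],
    [0,0,-0.045,0],
    [0,0,-0.03,0],
    [0,0,-0.018,0],
    [0,0,-0.008,0],
    [0,0,-0.005,0],
    [0,0,-0.004,0],
    [0,0,-0.004,0],
  ],
)

```text
time: 6.3
position: [0.4672, 0.3664, 0.1318]
ee_rot: [[-0.124, 0.992, 0.007], [0.992, 0.124, 0.005], [0.004, 0.007, -1.0]]
contact_force: [-10.9, 1.0, 59.7]
opening: -0.0001
grasp_force: 28.4
```

```bash
python3 - <<'E'
from h import *
im=robot.get_image("side")
save(im,"s3.png",(230,384,80,300),3)
print([(np.round(r["location"]),round(r["confidence"],2)) for r in robot.search_frame("side","lid1")])
E
```

```text
[(array([321., 265.]), 0.76), (array([296., 270.]), 0.67), (array([269., 213.]), 0.64)]
```

View pics/s3.png

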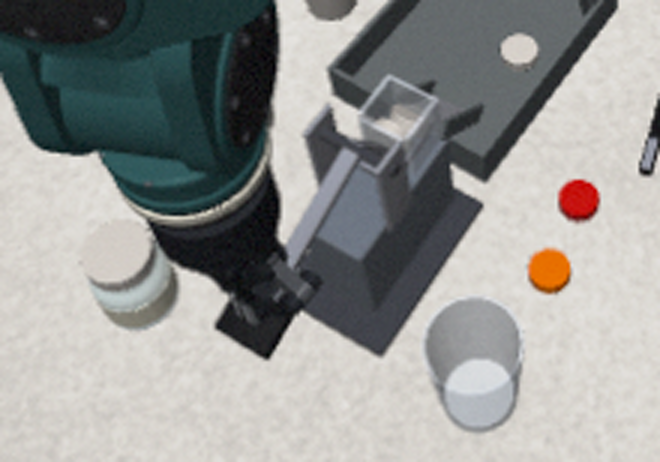

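Only one lid is in the tray and a lid in the magazine looks tilted, so it was caught mid-drop. I'll raise fully and wait, then look.

move_arm(
  commands=[
    [0,0,-0.015,0],
    [0,0,-0.03,0],
    [0,0,-0.045,0],
    [0,0,-0.06,0],
    [0,0,-0.075,0],
    [0,0,-0.09,0],
    [0,0,-0.1,0],
    [0,0,-0.1,0],
    [0,0,-0.1,0],
    [0,0,-0.1,0],
    [0,0,-0.1,0],
    [0,0,-0.1,0],
    [0,0,-0.1,0],
    [0,0,-0.1,0],
  ],
)

```text
time: 7.57
position: [0.4654, 0.3647, 0.227]
ee_rot: [[-0.124, 0.992, -0.0], [0.992, 0.124, -0.0], [-0.0, -0.0, -1.0]]
contact_force: [-0.0, -0.0, 0.3]
opening: -0.0004
grasp_force: 0.0
```

```bash
python3 - <<'E'
from h import *
im=robot.get_image("side");t=robot.get_image("top")
a=cv2.resize(im["pixels"][235:340,130:230],None,fx=4,fy=4,interpolation=2)
b=cv2.resize(t["pixels"][195:245,105:205],None,fx=4,fy=4,interpolation=2)
b=cv2.copyMakeBorder(b,0,a.shape[0]-b.shape[0],0,0,0)
cv2.imwrite("pics/s4.png",np.hstack([a,b])[...,::-1].clip(0,255))
s=robot.get_state();print(s["time"],s["position"],s["contact_force"])
E
```

```text
7.6667 [0.4655039  0.36474434 0.22719296] [-0.51699866 -0.32572298  0.02631194]
```

View pics/s4.png

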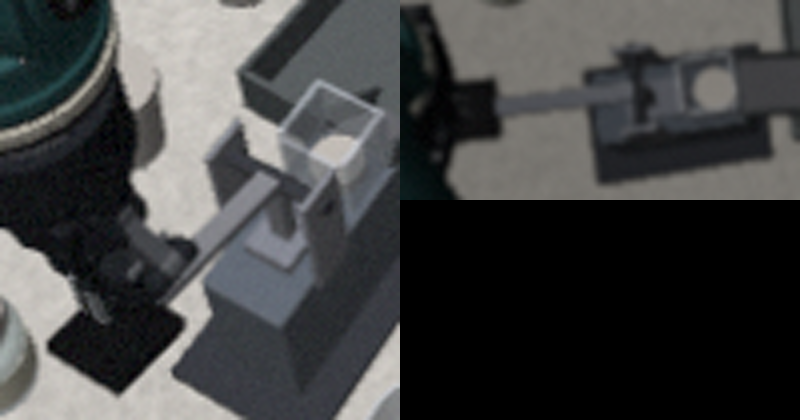

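The lever is fully up and the stack lies level and lower in the magazine. Stroke two again, stopping at z≈0.130.

move_arm(
  commands=[
    [0,0,0.015,0],
    [0,0,0.025,0],
    [0,0,0.035,0],
    [0,0,0.045,0],
    [0,0,0.055,0],
    [0,0,0.065,0],
    [0,0,0.075,0],
    [0,0,0.085,0],
    [0,0,0.093,0],
    [0,0,0.097,0],
    [0,0,0.098,0],
    [0,0,0.098,0],
  ],
)

```text
time: 8.67
position: [0.466, 0.3646, 0.1298]
ee_rot: [[-0.123, 0.992, 0.001], [0.992, 0.123, -0.0], [-0.0, 0.001, -1.0]]
contact_force: [-0.8, -2.9, 10.6]
opening: -0.0001
grasp_force: 4.3
```

```bash
python3 - <<'E'
from h import *
im=robot.get_image("side");t=robot.get_image("top")
for c in("side","top"):print([(np.round(r["location"]),round(r["confidence"],2)) for r in robot.search_frame(c,"lid1")])
E
```

```text
[(array([240., 260.]), 0.66), (array([297., 270.]), 0.62), (array([320., 261.]), 0.61)]
[(array([216., 223.]), 0.58), (array([258., 193.]), 0.57), (array([215., 235.]), 0.51), (array([214., 245.]), 0.46), (array([256., 212.]), 0.45)]
```

```bash
python3 - <<'E'
from h import *
t=robot.get_image("top");s=robot.get_image("side")
for im,b in((t,(176,228,168,264)),(s,(205,285,180,290))):
    g=cv2.cvtColor(im["pixels"],cv2.COLOR_RGB2GRAY)[b[0]:b[1],b[2]:b[3]]
    n,l,st,ce=cv2.connectedComponentsWithStats((g>130).astype(np.uint8))
    for i in range(1,n):
        if 8<st[i,4]<400: print(st[i],ce[i].round(1)+[b[2],b[0]],atz(im,(ce[i]+[b[2],b[0]])[::-1],.017).round(3))
    print()
E
```

```text
[ 0 17 15  3 20] [186.9 223.2] [0.715 0.081 0.017]
[ 57  31  27  29 323] [249.7 250. ] [0.515 0.043 0.017]
[12 75  7  5 27] [195.  282.2] [0.562 0.205 0.017]
```

```bash
python3 - <<'E'
from h import *
im=robot.get_image("side");t=robot.get_image("top")
a=cv2.resize(im["pixels"][200:300,180:290],None,fx=3.6,fy=3.6,interpolation=2)
b=cv2.resize(t["pixels"][165:265,165:275],None,fx=3.6,fy=3.6,interpolation=2)
cv2.imwrite("pics/s5.png",np.hstack([a,b])[...,::-1])
E
```

```text
(no output)
```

View pics/s5.png

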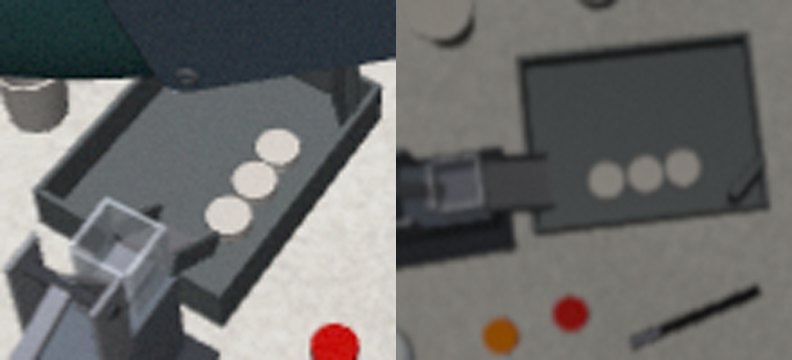

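All three lids are in the tray in a row (side crop (228,215), (254,180), (277,147)) and the magazine is empty. All three strokes delivered. Now raise the lever and go to the ear. The tool can only stay vertical, so I'll pinch the ear across its 44 mm width. That makes the pinch axis the tilt axis.

move_arm(
  commands=[
    [0,0,-0.03,0],
    [0,0,-0.06,0],
    [0,0,-0.09,0],
    [0,0,-0.12,0],
    [-0.03,-0.002,-0.13,0.1],
    [-0.07,-0.004,-0.13,0.2],
    [-0.11,-0.006,-0.13,0.3],
    [-0.15,-0.008,-0.13,0.4],
    [-0.19,-0.01,-0.13,0.5],
    [-0.23,-0.012,-0.13,0.6],
    [-0.27,-0.014,-0.13,0.7],
    [-0.31,-0.017,-0.13,0.817],
    [-0.35,-0.019,-0.13,0.817],
    [-0.39,-0.021,-0.13,0.817],
    [-0.421,-0.023,-0.13,0.817],
    [-0.421,-0.023,-0.13,0.817],
    [-0.421,-0.023,-0.13,0.817],
    [-0.421,-0.023,-0.13,0.817],
  ],
  hand=1,
)

```text
time: 10.57
position: [0.4947, -0.0556, 0.2593]
ee_rot: [[0.639, 0.769, -0.0], [0.769, -0.639, 0.0], [0.0, -0.0, -1.0]]
contact_force: [0.7, -0.8, -0.4]
opening: 0.0856
grasp_force: 0.0
```

```bash
python3 - <<'E'
from h import *
ims={c:robot.get_image(c) for c in("wrist","side","top")}
for q,z in(("ear",.102),("far_corner",.005),("tray",0),("paddle",.2)):
    L=[]
    for c in ims:
        for r in robot.spot_point(c,q)[:1]:
            print(q,c,np.round(r["location"],1),round(r["confidence"],2),atz(ims[c],r["location"],z).round(4)); L.append(ray(ims[c],r["location"]))
a=cv2.resize(ims["wrist"]["pixels"],(420,315));b=cv2.resize(ims["side"]["pixels"][190:320,130:290],(380,309))
o=np.zeros((315,800,3),np.uint8);o[:,:420]=a;o[:309,420:]=b
cv2.imwrite("pics/w1.png",o[...,::-1])
s=robot.get_state();print(s["time"],s["position"],s["ee_rot"][:2],s["qpos"])
E
```

```text
ear wrist [170.8 260.5] 0.89 [ 0.5011 -0.0528  0.102 ]
ear side [209.2 278. ] 0.65 [ 0.4989 -0.0592  0.102 ]
far_corner side [259.4 190.3] 0.78 [0.627  0.1582 0.005 ]
tray wrist [ 83.4 242.6] 0.9 [0.5474 0.0405 0.    ]
tray side [246.4 235.7] 0.72 [ 0.5613  0.0482 -0.    ]
tray top [204.  232.1] 0.79 [0.5462 0.0461 0.    ]
paddle wrist [117.8 246.2] 0.45 [ 5.302e-01 -2.000e-04  2.000e-01]
paddle side [317.2 155.1] 0.92 [0.4724 0.3706 0.2   ]
paddle top [223.7 122.5] 0.82 [0.4614 0.3609 0.2   ]
11.3167 [ 0.49478253 -0.05584179  0.25929794] [[ 6.38855392e-01  7.69326841e-01  3.90012488e-06]
 [ 7.69326841e-01 -6.38855392e-01  1.62796382e-05]] [-1.58253359e+01  1.19837975e+01 -2.64741753e+00  7.53688243e+01
  9.58339836e-04  1.13881186e+02]
```

View pics/w1.png

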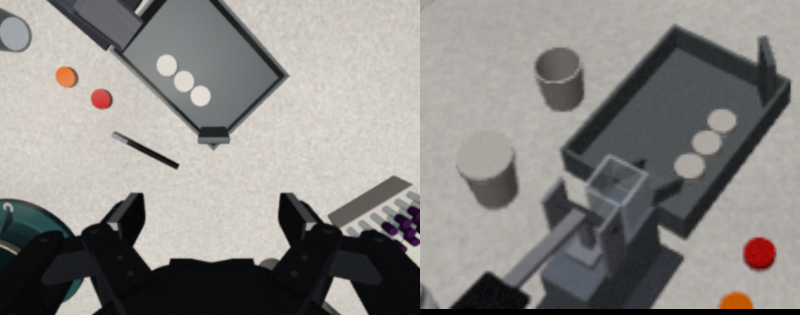

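```bash
python3 - <<'E'
from h import *
w=robot.get_image("wrist"); print(w["cam_to_world"].round(3))
import itertools
yaw=np.radians(5.3);R=np.array([[np.cos(yaw),-np.sin(yaw)],[np.sin(yaw),np.cos(yaw)]])
e=np.array([.499,-.0565]);n=R@[.7071,.7071];u=R@[.7071,-.7071]
k=420/512
for z in(.102,.042):
  for a,b in itertools.product((-.005,.005),(-.022,.022)):
    p=e+n*a+u*b;print(z,a,b,(proj(w,[*p,z])[0]).round(1))
cen=e-R@[-.0615,-.089]
for c in((-.0825,-.11),(.0825,-.11),(.0825,.11),(-.0825,.11)):print("rim",c,proj(w,[*(cen+R@c),.042])[0].round(1),proj(w,[*(cen+R@c),0])[0].round(1))
g=cv2.cvtColor(w["pixels"],cv2.COLOR_RGB2GRAY)
print(g[145:190,260]); print(g[172,225:295]);print(g[163,225:295])
E
```

```text
[[ 0.77  -0.614 -0.175  0.539]
 [-0.638 -0.741 -0.211 -0.003]
 [-0.     0.274 -0.962  0.402]
 [ 0.     0.     0.     1.   ]]
0.102 -0.005 -0.022 [241.3 178.7]
0.102 -0.005 0.022 [280.6 178.8]
0.102 0.005 -0.022 [241.1 170. ]
0.102 0.005 0.022 [280.8 170. ]
0.042 -0.005 -0.022 [243.9 168.2]
0.042 -0.005 0.022 [277.  168.3]
0.042 0.005 -0.022 [243.8 160.8]
0.042 0.005 0.022 [277.1 160.8]
rim (-0.0825, -0.11) [260.4 186.2] [260.1 178.9]
rim (0.0825, -0.11) [353.9  96.2] [343.9  97.9]
rim (0.0825, 0.11) [226.5 -47.7] [230.1 -29.6]
rim (-0.0825, 0.11) [133.5  63.3] [146.8  68.4]
[118 118 117 117 117 116 116 116 104  69  41  35  35  31  34  36  35  36
  36  37  37  52  87 111 116 111 109 106  97  76  45  40  59  88 104 109
 115 135 172 200 204 204 204 207 207]
[201 204 208 210 212 210 209 210 210 209 207 205 207 210 204 165 118 105
 105 105 107 106 105 106 106 106 106 106 106 105 105 105 105 105 105 106
 105 104 105 105 104 106 105 106 106 106 105 103 105 105 105 104 103  97
 117 180 205 208 207 208 208 205 202 199 198 198 202 205 208 207]
[211 211 212 211 209 207 206 204 204 205 205 205 200 183 154 126 107  70
  45  36  35  35  36  36  37  36  37  35  36  36  35  34  34  35  36  36
  35  34  34  35  34  34  37  34  35  35  32  36  35  35  33  37  53  92
 126 162 194 208 209 210 212 216 216 213 211 209 205 204 204 204]
```

The wrist view shows the ear's top edge at full-frame (170,260), so the ear is at about (0.501, −0.0525). The lever is back up and the lids are in the tray. Descend and close gently.

move_arm(
  commands=[
    [0.006,0.003,0.03,0],
    [0.006,0.003,0.06,0],
    [0.006,0.003,0.09,0],
    [0.006,0.003,0.12,0],
    [0.006,0.003,0.15,0],
    [0.006,0.003,0.17,0],
    [0.006,0.003,0.18,0],
    [0.006,0.003,0.183,0],
    [0.006,0.003,0.183,0],
  ],
)

```text
time: 12.12
position: [0.5006, -0.0531, 0.0759]
ee_rot: [[0.639, 0.769, -0.001], [0.769, -0.639, 0.0], [-0.0, -0.001, -1.0]]
contact_force: [0.5, 0.6, 0.2]
opening: 0.085
grasp_force: 0.0
```

move_arm(
  commands=[
    [0,0,0,0],
    [0,0,0,0],
    [0,0,0,0],
    [0,0,0,0],
    [0,0,0,0],
    [0,0,0,0],
    [0,0,0,0],
    [0,0,0,0],
  ],
  hand=-0.05,
)

```text
time: 12.78
position: [0.5014, -0.0533, 0.0773]
ee_rot: [[0.639, 0.769, 0.002], [0.769, -0.639, -0.0], [0.001, 0.002, -1.0]]
contact_force: [-2.5, 0.0, 9.7]
opening: 0.0429
grasp_force: 60.7
```

move_arm(
  commands=[
    [-0.001,0.001,-0.001,0],
    [-0.004,0.004,-0.001,0],
    [-0.008,0.008,-0.001,0],
    [-0.013,0.013,-0.001,0],
    [-0.018,0.018,-0.001,0],
    [-0.023,0.023,-0.001,0],
    [-0.028,0.028,-0.001,0],
    [-0.033,0.033,-0.001,0],
    [-0.038,0.038,-0.001,0],
    [-0.043,0.043,-0.001,0],
    [-0.048,0.048,-0.001,0],
    [-0.053,0.053,-0.001,0],
    [-0.058,0.058,-0.001,0],
    [-0.061,0.061,-0.001,0],
    [-0.063,0.063,-0.001,0],
    [-0.064,0.064,-0.001,0],
    [-0.064,0.064,-0.001,0],
  ],
)

```text
time: 14.2
position: [0.5094, -0.1439, 0.0774]
ee_rot: [[0.639, 0.769, 0.0], [0.769, -0.639, -0.001], [-0.0, 0.0, -1.0]]
contact_force: [-1.0, -1.5, 3.1]
opening: 0.0429
grasp_force: 61.6
```

```bash
python3 - <<'E'
from h import *
ims={c:robot.get_image(c) for c in("wrist","side","top")}
for q,z in(("ear",.102),("far_corner",.005),("tray",0)):
    for c in ims:
        for r in robot.spot_point(c,q)[:1]:
            print(q,c,np.round(r["location"],1),round(r["confidence"],2),atz(ims[c],r["location"],z).round(4))
s=robot.get_state();print(s["time"],s["position"],s["contact_force"],s["opening"],s["grasp_force"])
E
```

```text
ear wrist [260.6 261.4] 0.63 [ 0.511 -0.145  0.102]
ear side [187.7 293.8] 0.97 [ 0.5112 -0.1494  0.102 ]
ear top [216.9 166.3] 0.47 [0.4921 0.2512 0.102 ]
far_corner side [237.  210.1] 0.77 [0.6363 0.0704 0.005 ]
far_corner top [182.2 225.1] 0.95 [0.6216 0.0692 0.005 ]
tray wrist [ 58. 227.] 0.71 [ 0.561  -0.0463  0.    ]
tray side [225.7 256.4] 0.79 [ 0.5617 -0.0437  0.    ]
tray top [199.7 257.3] 0.9 [ 0.5598 -0.0403  0.    ]
14.8 [ 0.50936146 -0.14333814  0.07736003] [-0.59803363 -3.52774626  4.58164005] 0.042427690020448654 61.74495577812195
```

The tray is drawn about 90 mm and is still square. Now test a lighter grip so the ear can pivot between the pads.

move_arm(
  commands=[
    [0,0,0,0],
    [0,0,0,0],
    [0,0,0,0],
  ],
  hand=0.0,
)

```text
time: 15.05
position: [0.5093, -0.1433, 0.0773]
ee_rot: [[0.639, 0.769, 0.0], [0.769, -0.639, 0.0], [0.0, 0.0, -1.0]]
contact_force: [0.3, -2.0, 4.5]
opening: 0.043
grasp_force: 49.9
```

move_arm(
  commands=[
    [0,0,0,0],
    [0,0,0,0],
    [0,0,0,0],
  ],
  hand=0.02,
)

```text
time: 15.3
position: [0.5091, -0.1431, 0.0771]
ee_rot: [[0.639, 0.769, -0.0], [0.769, -0.639, 0.0], [0.0, -0.001, -1.0]]
contact_force: [-0.6, 0.3, 0.9]
opening: 0.0438
grasp_force: 17.1
```

The grip force is controllable (17 N now). Start tilting to about 8°.

move_arm(
  commands=[
    [0.001,0,-0.003,0],
    [0.003,0,-0.008,0],
    [0.006,0,-0.014,0],
    [0.009,0,-0.021,0],
    [0.012,0,-0.027,0],
    [0.016,0,-0.033,0],
    [0.016,0,-0.033,0],
    [0.016,0,-0.033,0],
  ],
)

```text
time: 15.97
position: [0.5199, -0.1308, 0.1107]
ee_rot: [[0.639, 0.77, 0.001], [0.77, -0.639, -0.0], [0.0, 0.001, -1.0]]
contact_force: [-0.6, -0.1, -2.1]
opening: 0.0433
grasp_force: 16.7
```

```bash
cat > tilt.py <<'E'
from h import *
# predict tray corners for tilt th about pivot corner, compare with top/side pictures
ims={c:robot.get_image(c) for c in("side","top")}
for q in("far_corner","ear","tray"):
    L={c:robot.spot_point(c,q)[:1] for c in ims}
    for c in L: print(q,c,[(np.round(r["location"],1),round(r["confidence"],2)) for r in L[c]])
    if all(L.values()): p,e=tri(*[ray(ims[c],L[c][0]["location"]) for c in ims]); print("  ",p.round(3),e.round(3))
s=robot.get_state();print(s["time"],s["position"],s["contact_force"],s["ft_torque"],s["opening"],s["grasp_force"])
E
cat tilt.py > /dev/null; python3 tilt.py; python3 - <<'E'
from h import *
im=robot.get_image("side");t=robot.get_image("top")
a=cv2.resize(im["pixels"][130:290,180:350],(420,395),interpolation=2)
b=cv2.resize(t["pixels"][150:245,200:290],(374,395),interpolation=2)
cv2.imwrite("pics/t1.png",np.hstack([a,b])[...,::-1])
E
```

```text
far_corner side [(array([236.5, 210.6]), 0.88)]
far_corner top [(array([181.4, 226.3]), 0.95)]
   [0.628 0.068 0.01 ] 0.011
ear side [(array([180.4, 287.3]), 0.87)]
ear top []
tray side [(array([221.5, 255.9]), 0.64)]
tray top [(array([200. , 257.1]), 0.95)]
   [ 0.556 -0.038  0.029] 0.004
16.3667 [ 0.51939876 -0.13098939  0.11015637] [-0.08531513 -0.73436643 -2.53928528] [-0.00063139 -0.05262813 -0.01674864] 0.04351776718797986 16.718755066394806
```

View pics/t1.png

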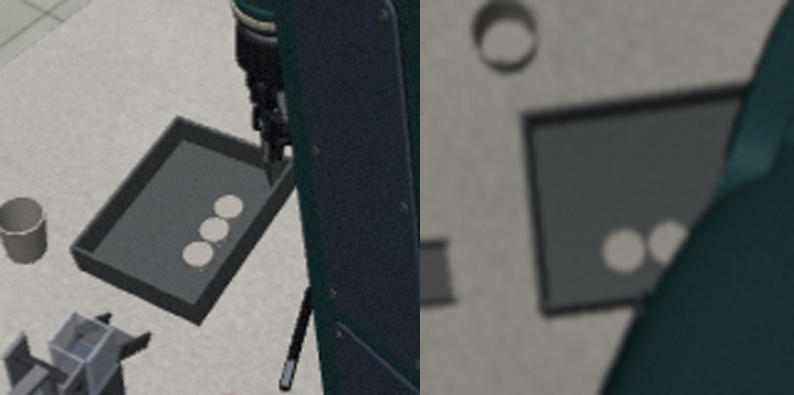

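The far corner stays put and the tray centre has risen, so the tray is pivoting on its opposite corner with the lids still in a row. (That was my tenth and last picture; numbers from here on.) Continue to 25°.

move_arm(
  commands=[
    [0.002,0,-0.004,0],
    [0.004,0,-0.008,0],
    [0.008,0,-0.014,0],
    [0.012,0,-0.02,0],
    [0.017,0,-0.027,0],
    [0.021,0,-0.032,0],
    [0.026,0,-0.038,0],
    [0.031,0,-0.044,0],
    [0.036,0,-0.05,0],
    [0.041,0,-0.056,0],
    [0.046,0,-0.061,0],
    [0.046,0,-0.061,0],
    [0.046,0,-0.061,0],
    [0.046,0,-0.061,0],
    [0.046,0,-0.061,0],
    [0.046,0,-0.061,0],
  ],
)

```text
time: 17.8
position: [0.5487, -0.0957, 0.1711]
ee_rot: [[0.639, 0.769, -0.0], [0.769, -0.639, 0.0], [-0.0, -0.0, -1.0]]
contact_force: [0.2, -0.7, -1.9]
opening: 0.0435
grasp_force: 16.4
```

```bash
cat >> tilt.py <<'E'
# fit tilt + pivot to lids and far corner; list white lid blobs in side/top
for c,b in(("side",(185,270,195,275)),("top",(165,232,215,262))):
    im=ims[c]
    g=cv2.GaussianBlur(cv2.cvtColor(im["pixels"],cv2.COLOR_RGB2GRAY),(3,3),0)[b[0]:b[1],b[2]:b[3]]
    n,l,st,ce=cv2.connectedComponentsWithStats((g>(130 if c=="side" else 105)).astype(np.uint8))
    for i in range(1,n):
        if st[i,4]>15: print(c,st[i][2:],(ce[i]+[b[2],b[0]]).round(1))
    print(c,"lids",[(np.round(r["location"]),round(r["confidence"],2)) for r in robot.search_frame(c,"lid1")])
E
python3 tilt.py
```

```text
far_corner side [(array([236.2, 212.4]), 0.86)]
far_corner top [(array([184.1, 224.9]), 0.88)]
   [0.615 0.072 0.026] 0.011
ear side [(array([169.3, 271.9]), 0.97)]
ear top []
tray side [(array([211.1, 254.5]), 0.76)]
tray top [(array([193.3, 256.4]), 0.59)]
   [ 0.567 -0.038  0.067] 0.007
18.2 [ 0.54884102 -0.09558576  0.17128396] [ 0.45461447 -1.09328912 -2.10070275] [-0.01518421  0.02207153 -0.03430692] 0.04355472299138517 16.410900056362152
side [  80   85 2896] [225.2 234.7]
side [ 16  28 231] [225.4 223.1]
side lids [(array([212., 226.]), 0.65), (array([297., 271.]), 0.65), (array([222., 224.]), 0.59), (array([236., 226.]), 0.47), (array([322., 262.]), 0.46)]
top [ 43  67 717] [223.1 195.5]
top [ 24  18 164] [237.6 182.3]
top lids [(array([256., 211.]), 0.58), (array([178., 247.]), 0.45), (array([181., 237.]), 0.38)]
```

```bash
cat > fit.py <<'E'
from h import *
from scipy.optimize import least_squares
from scipy.spatial.transform import Rotation as Ro
ims={c:robot.get_image(c) for c in("side","top")}
s=robot.get_state();pos=np.array(s["position"]);ob=[]
for q,P in(("far_corner",(.0775,.105,.005)),("tray",(0,0,0)),("ear",(-.0615,-.089,.102))):
    for c in ims:
        for r in robot.spot_point(c,q)[:1]:
            if r["confidence"]>.5: ob.append((c,P,np.array(r["location"])[::-1]))
G=np.array([-.0615,-.089,.094]);W=pos+[0,0,.0187]
def pose(x): return Ro.from_euler("xyz",x[:3]).as_matrix(),np.array(x[3:])
def res(x):
    R,t=pose(x);o=[]
    for c,P,uv in ob: o+=list((proj(ims[c],R@P+t)[0]-uv)/2)
    o+=list((R@G+t-W)/.003)
    o+=list((Ro.from_matrix(R).as_euler("zyx")[:1]-np.radians(5.3))/.15)
    o.append((R@[.0825,.11,0]+t)[2]/.002)   # outer far corner on bench
    return o
f=least_squares(res,[-.25,.25,.09,.56,-.04,.06]);R,t=pose(f.x)
print("tilt",np.degrees(np.arccos(R[2,2])).round(1),"cost",f.cost.round(1),"down dir in tray",(R.T@[0,0,-1]).round(2),"pivot",(R@[.0825,.11,0]+t).round(3))
for c in ims:
    for r in robot.search_frame(c,"lid1"):
        o,v=ray(ims[c],r["location"]);o,v=R.T@(o-t),R.T@v
        print(c,round(r["confidence"],2),np.round(r["location"]),((o+v*(.015-o[2])/v[2])*1000).round(0))
print(s["time"],s["contact_force"],s["opening"],s["grasp_force"])
E
python3 fit.py
```

```text
tilt 25.8 cost 1.9 down dir in tray [ 0.33  0.29 -0.9 ] pivot [0.628 0.07  0.001]
side 0.67 [299. 274.] [-195.  200.   15.]
side 0.53 [213. 230.] [62. 27. 15.]
side 0.48 [322. 262.] [-196.  258.   15.]
side 0.42 [306. 204.] [-26. 282.  15.]
side 0.39 [222. 221.] [74. 60. 15.]
side 0.38 [235. 229.] [21. 89. 15.]
top 0.63 [182. 240.] [54. 51. 15.]
top 0.51 [251. 212.] [-173.  159.   15.]
top 0.49 [258. 193.] [-185.  224.   15.]
top 0.4 [181. 248.] [50. 24. 15.]
18.4 [ 0.44862934 -0.42293386 -2.43974055] 0.04345366259274035 16.411460638046265
```

```bash
cat >> fit.py <<'E'
print("--- floor map: rows y 105..-35 step 10, cols x -40..77 step 6 (side / top)")
ys=np.arange(102,-40,-10);xs=np.arange(-40,78,6)
for c in ims:
    P=np.array([[R@[x/1000,y/1000,.017]+t for x in xs] for y in ys]).reshape(-1,3)
    uv=proj(ims[c],P).astype(np.float32).reshape(len(ys),len(xs),2)
    g=cv2.cvtColor(ims[c]["pixels"],cv2.COLOR_RGB2GRAY)
    m=cv2.remap(g,uv[...,0],uv[...,1],1)
    print(c)
    for y,r in zip(ys,m): print("%4d"%y," ".join("%3d"%v for v in r))
E
python3 fit.py | sed -n '/---/,$p'
```

```text
--- floor map: rows y 105..-35 step 10, cols x -40..77 step 6 (side / top)
side
 102  71  62  73  66  57  67  60  70  63  64  66  58  67  61  64  65  61  59  66  62
  92  86  84  83  85  86  87  84  92 110 124 171 174 172 170 170 117  84  83  62  52
  82  84  84  84  87  87  88  85  86  92 111 173 174 173 173 169 130 101 106  67  54
  72  86  86  86  85  86  86  86  84  89  85  90 122 154 158 139 173 173 172 173 153
  62  86  86  85  85  85  84  86  85  89  85  86  86  86 104 143 175 173 171 174 169
  52  86  84  84  85  86  85  85  85  87  85  85  87  85  86  91 130 170 171 168 126
  42  85  85  86  87  86  84  85  86  86  85  86  84  87 103 101 134 170 173 173 123
  32  86  86  85  85  87  83  88  84  87  85  86  85  86 106 125 171 173 173 173 173
  22  86  86  84  85  88  86  87  85  86  86  85  84  85  86 103 162 173 173 173 169
  12  86  85  85  87  86  85  86  84  86  89  85  84  84  87  83  86  89 103 107  59
   2  87  87  83  88  86  86  86  86  85  85  85  86  85  86  87  87  85  88  82  65
  -8  87  86  85  86  85  86  87  85  85  85  86  87  86  88  86  84  87  86  86  67

[... 833 characters left out ...]
 103 122 122 114  83
  32  30  31  39  49  58  61  61  61  61  61  61  62  62  69 104 126 128 127 128 118
  22  36  34  33  31  31  37  49  58  61  61  61  61  63  72  95 119 127 128 127 105
  12  39  38  37  36  35  32  31  32  42  54  60  62  62  61  63  68  76  81  69  47
   2  41  40  40  38  38  36  36  33  31  30  36  47  51  58  59  61  61  62  60  47
  -8  41  42  41  40  40  39  39  37  36  35  34  35  41  43  45  49  50  52  54  44
 -18  42  43  41  42  41  40  40  39  38  36  36  35  36  44  46  47  50  54  58  59
 -28  43  43  42  42  42  41  40  41  40  39  39  37  37  43  47  49  53  56  60  61
 -38  44  43  43  43  42  42  42  41  40  41  40  40  38  40  47  51  57  59  61  61
```

Tilt is 25.8°, pivoting on the bench. The lids lie at about (34,88), (62,64) and (62,30) mm in the tray, so two are arched across the corner on friction and the corner pocket is empty. I'll briefly steepen and jiggle along the tray's y to seat them.

move_arm(
  commands=[
    [0.006,0,-0.005,0],
    [0.012,0,-0.01,0],
    [0.018,0,-0.015,0],
    [0.024,0,-0.02,0],
    [0.029,-0.005,-0.02,0],
    [0.032,-0.008,-0.02,0],
    [0.024,0,-0.02,0],
    [0.016,0.008,-0.02,0],
    [0.016,0.008,-0.02,0],
    [0.024,0,-0.02,0],
    [0.032,-0.008,-0.02,0],
    [0.02,0.004,-0.02,0],
    [0.018,0.006,-0.02,0],
    [0.024,0,-0.02,0],
    [0.024,0,-0.02,0],
    [0.024,0,-0.02,0],
  ],
)

```text
time: 20.63
position: [0.564, -0.0762, 0.1913]
ee_rot: [[0.638, 0.77, -0.0], [0.77, -0.638, 0.0], [0.0, -0.0, -1.0]]
contact_force: [-0.4, -0.5, -2.6]
opening: 0.0436
grasp_force: 16.2
```

```bash
python3 fit.py | sed -n '/tilt/p;/^[0-9]/p;/---/,/^ -18/p'
```

```text
tilt 32.3 cost 4.1 down dir in tray [ 0.42  0.33 -0.84] pivot [0.634 0.072 0.001]
20.7333 [-0.15857844  0.30100276 -1.77178454] 0.04337463557904276 16.169815063476562
--- floor map: rows y 105..-35 step 10, cols x -40..77 step 6 (side / top)
side
 102  78  73  80  77  82  78  81  79  84  83  88  86  83  83  82  91  86  97  84  82
  92  83  85  84  86  85  96 117 139 169 170 171 170 169 159 171 168 171 170 168 122
  82  83  84  84  83  84  85 105 131 173 170 169 169 166 147 164 170 169 171 168 117
  72  84  86  85  86  83  85  84  85  90 115 144 140 103  86  84 105 153 134  66  61
  62  83  84  84  84  83  83  86  84  84  83  83  84 107 110 139 168 169 169 166 120
  52  84  82  84  81  83  83  82  85  83  83  83  81 105 125 159 169 169 169 168 159
  42  84  86  84  84  85  85  83  84  82  85  83  86  84  88 105 154 170 168 164 126
  32  85  84  84  83  84  85  85  85  81  83  83  85  83  84  84  87  84  81  64  60
  22  84  85  83  84  85  83  86  84  84  84  83  84  85  82  84  84  84  83  74  58
  12  82  85  84  84  86  84  83  85  84  85  85  83  86  83  85  84  84  85  76  62
   2  84  84  83  84  84  84  84  85  84  84  83  84  84  85  84  85  85  85  78  60
  -8  84  84  83  81  83  84  84  84  84  85  82  82  83  86  86  86  84  84  81  62
 -18  83  85  84  84  85  84  84  84  82  83  82  83  83  84  83  84  85  85  82  62
```

The jiggle worked: the lids now sit at (60,88), (25,88) and (60,53), with one in the corner and two touching it on either side. Return slowly to 25° and firm up the grip.

move_arm(
  commands=[
    [-0.003,0,0.002,0],
    [-0.006,0,0.005,0],
    [-0.009,0,0.007,0],
    [-0.012,0,0.01,0],
    [-0.015,0,0.013,0],
    [-0.018,0,0.015,0],
    [-0.021,0,0.018,0],
    [-0.024,0,0.021,0],
    [-0.025,0,0.022,0],
    [-0.025,0,0.022,0],
    [-0.025,0,0.022,0],
  ],
)

```text
time: 22.05
position: [0.5483, -0.0964, 0.1693]
ee_rot: [[0.639, 0.769, 0.0], [0.769, -0.639, -0.0], [0.0, 0.0, -1.0]]
contact_force: [-0.3, -0.9, -0.8]
opening: 0.0436
grasp_force: 16.4
```

move_arm(
  commands=[
    [0,0,0,0],
    [0,0,0,0],
    [0,0,0,0],
    [0,0,0,0],
    [0,0,0,0],
    [0,0,0,0],
  ],
  hand=0.0,
)

```text
time: 22.55
position: [0.5483, -0.0963, 0.1693]
ee_rot: [[0.639, 0.769, 0.0], [0.769, -0.639, -0.0], [0.0, 0.0, -1.0]]
contact_force: [-0.0, -1.5, -0.4]
opening: 0.0434
grasp_force: 30.3
```

```bash
python3 fit.py | sed -n '/tilt/p;/^[0-9]/p;/---/,/^  12/p'
```

```text
tilt 26.3 cost 2.6 down dir in tray [ 0.35  0.27 -0.9 ] pivot [0.626 0.072 0.   ]
22.65 [-0.55327326 -1.86153833  0.06814312] 0.043259722578787255 30.27170419692993
--- floor map: rows y 105..-35 step 10, cols x -40..77 step 6 (side / top)
side
 102  84  68  77  69  73  65  57  63  51  61  51  58  46  41  44  44  45  39  36  42
  92  86  83  85  86  86  85  85  94 110 150 174 174 174 171 167 143 174 171 173 168
  82  85  84  88  84  85  86  84  84  95 143 173 174 173 172 170 152 174 173 173 173
  72  86  85  87  84  85  84  86  85  85  88 106 151 158 138  98  86 111 168 168 138
  62  83  85  86  85  85  86  85  85  85  85  87  84  86  82 106 109 159 172 173 170
  52  85  84  84  86  85  87  86  85  86  86  84  87  85  76 111 160 174 173 173 172
  42  87  86  86  86  85  85  87  87  85  84  86  86  86  86  88 117 168 174 173 170
  32  87  85  85  87  84  85  84  85  87  87  86  88  86  86  86  85  85  92  90  68
  22  87  87  86  85  87  86  86  84  85  86  86  87  85  85  88  84  86  85  86  66
  12  86  87  84  85  87  87  83  85  87  86  87  86  87  88  87  86  85  85  86  67
```

```bash
python3 -c "
from rig import robot
print(robot.sign_off())"
```

```text
the job is handed in; nothing more can be done
None
```

The job is handed in: all three lids dropped into the tray over three lever strokes, and I finished gripping the tray by its ear, tilted about 26° with the lids together in the far corner; the second stroke jammed briefly at 60 N wrist force, and I took its 132 mm paddle height as a full stroke without measuring the lever angle.

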